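# Pack up a cranked lever level on two tapered offcuts

### The arm

A 6-joint arm with a two-finger parallel gripper is mounted at the origin on a cart in front of the work surface, level with it; the furniture and walls round the work are solid. World frame = base frame: x ahead of the robot, y to its left, z up, the work surface at z = 0. Lengths are in m, angles in rad, forces in N, time in s.
With the tool pointing down it reaches from about 0.275 to 0.725 m from the base axis. Payload 15.9 kg.
Tool frame: the origin (TCP) lies midway between the tips of the shut fingers; the grasp point (between the pads) lies 19 mm behind it; z points along the fingers, y is the line along which they close (so a half turn about z gives the same grasp; the last joint's range is limited). The gripper opens to 85 mm and grips with 20 to 120 N. Pads are 22 mm wide; open, the fingers measure 114 mm over their backs; the gripper's body (76 mm by 85 mm) begins 54 mm behind the grasp point. The pads swing forward as they close: fully open they stand 13 mm farther back than shut.
Start: joints at [1.105, 0.213, -0.034, 1.323, 0, 1.571], TCP at [0.225, 0.447, 0.231] pointing down, gripper open.
Joint ranges: [-2.98, 2.98], [-0.74, 1.72], [-1.14, 1.35], [-2.1, 2.04], [-1.57, 1.44], [-3.14, 3.14]. Speed limits (rad/s): [1.89, 1.89, 2.39, 2.57, 3.14, 3.14].

### API

Orientations are given as a rotation vector (axis times angle).
In Python, from bench import r gives the robot as it stands.
- The arm moves only by the shell command python3 -m inch 'ROWS'. ROWS is JSON, a list of rows, each an object of numbers: "claw": the opening, from 0 (shut) to 1 (fully open); "x", "y", "z": the shift along the world's x, y, z as a fraction of full scale; "yaw": the turn about the world's z as a fraction of full scale. A call has 1 to 20 rows; each row shifts and turns the commanded pose from where the row before left it; what a row does not reach is not made up. Full scale, the value 1, is 0.03 m for a shift and 5 degrees for a turn. A row lasts 1/12 s, in which the tool goes at most 41.7 mm and 7.16 degrees, less where a joint would pass 70% of its speed; a pose out of reach is approached as far as the arm can. A call with a number of a shift or a turn outside -1 to 1 is refused whole. A call with a gripper value outside its range is refused whole. The fingers move at their own pace and stop on an object; the grip force is fixed at half the most. Time passes only in rows, so rows that do not move let the fingers close. It gives the time, the measured TCP pose, the force, the opening and the grip force at its end, in the units of the state.
- r.observe(): the state, without advancing time (a new reading comes with each control period).
- r.snapshot(name): name is "scene" or "top"; returns the picture (384x512x3 uint8, red, green, blue); there is no depth.
- r.get_calibration(name): a dict with "fov_y" (degrees; the focal length in pixels is half the picture's height over the tangent of half this angle, whatever the lens; pixels are square), "cx", "cy" (the principal point, pixels), "world_from_camera" (4x4, takes a point from camera to world coordinates). Camera axes: x right, y down, z forward; pixel columns grow to the right and rows downward; lengths in m; the calibration is good to about 2 mm. A picture is of the moment at which its call begins. get_calibration takes no time and is no camera call.
- r.finish_job(): hands the job in; it is judged then, once.
Trained networks look in the newest picture that a camera, given by its name, has taken for a name from the list of things; names that differ only in an ending like _2 or _b are one class to them, and where a whole thing is asked for, a point or a joint stands for the part that bears it (a point fixed in the world has none). Each returns a list of dicts, best first, with "conf" (0 to 1); they miss things now and then, are a little off and sometimes report something else, mostly with a low value. They report only what shows in the picture. A call takes as long as a camera call. They do not tell look-alikes from the thing itself.
- r.regions_of(name, camera): "mask" (384x512 bool, what is visible of it).
- r.pinpoint(name, camera): "point" ([x, y, z] in m, in world coordinates, good to about 4 mm: a listed point, or the origin of a listed thing).
The state is a dict: "time": time; "qpos": joint angles; "joint_velocities": joint speeds; "joint_torque": joint torques, N m; "tool_pos": TCP position; "ee_rot": TCP orientation; "ft_force": force on the tool from outside, world axes, zero at the start; "ft_torque": the same for the moment, N m; "finger_gap": opening from 0.0 (shut) to 1.0 (fully open); "grasp_force": force on a finger pad.
Only numpy, scipy, OpenCV 4.12 (cv2) and the standard library are available. Lean on these libraries where they do the work, as an engineer would, in place of code of your own. Each camera call takes 0.05 s, during which the arm holds its last target. There are 200 camera calls.

### The job

Pack up the cranked lever so that it sits level for marking out. First lay the smaller tapered wood offcut centrally along the larger one, thick end over thin end, so that the top of the pack comes out level; then stand the lever with its hub flat on the bench and the pad of its eye resting on the middle of the pack. Let go of everything and leave the steel pin, cast sleeve and small carton where they are.

Things in the scene. Friction and masses are not known exactly. Their poses are not given: they have to be found in the camera images.
- offcut_large: larger tapered pale wood offcut, 150 mm long, 70 mm wide, 0.2 kg, loose, lying flat. Origin: centre of its flat underside; x along it to the thick end, z up. Its sawn top slopes evenly (0.12 mm per mm, 6.84 degrees): 18 mm thick at the thin end (-x), 27 mm at the middle, 36 mm at the thick end (+x)
- offcut_small: smaller tapered pale wood offcut, 120 mm long, 55 mm wide (grasp across this), 0.1 kg, loose, lying flat. Origin: centre of its flat underside; x along it to the thick end, z up. Same slope: 17.8 mm thick at the thin end (-x), 25 mm at the middle, 32.2 mm at the thick end (+x). Centred on the larger one, the other way round, it makes a pack 52 mm high with a level top
- small_thick_end (a point): middle of the thick end face of the smaller offcut, 60 mm from its origin along its x, 16 mm above its underside
- lever: cranked light-alloy lever casting, 0.6 kg, 196 mm long: tubular hub (50 mm diameter, 84 mm high), flat arm 34 mm wide, at 56 to 74 mm above the hub's foot, short thin rib in the corner below it, eye (42 mm diameter). Origin: centre of the hub's foot; x along the arm to the eye, z up the hub. Unpacked it tips about 20 degrees towards the eye and lies on its eye and the hub's edge
- lever_eye (a point): centre of the flat pad under the lever's eye, 150 mm from the hub's axis and 52 mm above the hub's foot (lever's frame: x 150 mm, z 52 mm); the eye's top is 28 mm above it. The lever is level when this pad is packed 52 mm above the bench
- lever_grip (a point): a point in the middle of the lever's arm close to the lever's balance point, in the lever's frame at x 45 mm, z 65 mm; the arm is 34 mm wide and 18 mm thick there
- pin_30: bystander: turned steel pin, 30 mm diameter, 75 mm high, standing on the bench; origin at the centre of its underside
- sleeve_tan: bystander: tan block-shaped cast sleeve, 47 x 66 x 52 mm, standing on the bench; origin at the centre of its underside
- nipple_box: bystander: small closed carton, 43 x 65 x 37 mm, lying on the bench; origin at the centre of its underside
Not all that is in view belongs to the job. What is shaped like the offcut_small but blue is not meant.

How it is judged:
At the end, for the whole second after the job is handed in: Smaller offcut at rest on the larger, centres within 35 mm lengthwise and 25 mm sideways, parallel within 20 degrees, thick end over thin; larger flat on the bench; lever released, level within 2.5 degrees, hub on the bench, its eye resting on the smaller offcut within 40 mm of its centre (x of offcut_small in the frame of offcut_large between -0.035 and 0.035 m and y of offcut_small in the frame of offcut_large between -0.025 and 0.025 m and z of offcut_small in the frame of offcut_large between 0.018 and 0.036 m and x of small_thick_end in the frame of offcut_large below -0.015 m and angle between the x axis of offcut_small and the x axis of offcut_large, either way round below 0.35 rad and angle between offcut_large's own z axis and vertical below 0.03 rad and angle between lever's own z axis and vertical below 0.044 rad and height (world z) of lever below 0.005 m and horizontal distance between lever_eye and offcut_small below 0.04 m and contact force between lever and offcut_small above 0.4 N and linear speed of each of lever, offcut_small below 0.01 m/s); the robot touches nothing.
It fails at once if the steel pin, the cast sleeve or the small carton is shifted by more than 30 mm (distance of any of pin_30, sleeve_tan, nipple_box from where it was at the start of the episode above 0.03 m).
It also fails if it takes over 51 s, if anything falls off the work surface, if the arm or the gripper's body presses on something with over 40 N, if the wrist force passes 120 N, or if a joint passes its speed limit or range.

## Working session

There is one attempt and no reset: what is moved stays moved. The work goes in short steps, Python scripts to look and compute and a shell command to move; the robot and the scene stay as the last step left them, time stands still between calls to the robot, and variables do not carry over. Pictures are saved under pics/ and viewed, at most 10 in all, crops included, and the job is handed in when it is done.

```bash
mkdir -p pics; ls; python3 - <<'E'
from bench import r
import cv2,numpy as np
for n in("scene","top"):
    im=r.snapshot(n); cv2.imwrite(f"pics/{n}0.png",im[:,:,::-1])
    c=r.get_calibration(n); print(n,c["fov_y"],c["cx"],c["cy"],np.round(c["world_from_camera"],3).tolist())
    for k in ["offcut_large","offcut_small","small_thick_end","lever","lever_eye","lever_grip","pin_30","sleeve_tan","nipple_box"]:
        print(k,[(np.round(d["point"],3).tolist(),round(d["conf"],2)) for d in r.pinpoint(k,n)])
print(r.observe())
E
```

```text
pics
scene 50.425297773032746 263.7767550100215 194.9432724545717 [[-0.71, -0.35, 0.611, -0.145], [-0.704, 0.358, -0.613, 0.802], [-0.004, -0.865, -0.501, 0.701], [0.0, 0.0, 0.0, 1.0]]
offcut_large []
offcut_small [([0.527, 0.475, -0.001], 0.82), ([0.473, 0.307, -0.001], 0.74), ([0.646, -0.163, 0.006], 0.53)]
small_thick_end [([0.523, 0.346, 0.017], 0.94), ([0.566, 0.519, 0.018], 0.67)]
lever [([0.493, -0.11, 0.011], 0.75)]
lever_eye [([0.645, -0.165, 0.01], 0.91)]
lever_grip [([0.553, -0.13, 0.054], 0.96)]
pin_30 [([0.748, 0.291, 0.003], 0.48)]
sleeve_tan []
nipple_box [([0.496, -0.423, -0.0], 0.66)]
top 54.99250691953676 257.6366644797206 195.3613887620322 [[0.029, -0.987, 0.158, 0.417], [-1.0, -0.03, -0.001, 0.026], [0.006, -0.158, -0.987, 1.311], [0.0, 0.0, 0.0, 1.0]]
offcut_large [([0.599, 0.112, -0.001], 0.86)]
offcut_small [([0.474, 0.31, 0.0], 0.84), ([0.529, 0.472, -0.001], 0.62)]
small_thick_end [([0.525, 0.348, 0.017], 0.97), ([0.569, 0.526, 0.016], 0.81)]
lever [([0.493, -0.106, 0.005], 0.79)]
lever_eye [([0.643, -0.163, 0.004], 0.6)]
lever_grip [([0.558, -0.128, 0.054], 
[... 188 characters left out ...]
5], 0.69)]
{'time': 1.0, 'qpos': array([ 1.10496781e+00,  2.12899540e-01, -3.44143951e-02,  1.32348607e+00,
       -2.41091709e-05,  1.57078954e+00]), 'joint_velocities': array([ 0.00044314, -0.000177  ,  0.0007531 , -0.00024146,  0.00057254,
       -0.00025517]), 'joint_torque': array([-4.34057790e-05, -6.85965228e+01,  4.87342358e+01,  9.93015528e-04,
       -1.32774230e-04, -1.39345764e-05]), 'tool_pos': array([0.22458155, 0.44670783, 0.23130035]), 'ee_rot': array([ 7.25108189e-01,  3.05674344e+00, -1.43585763e-05]), 'ft_force': array([-0.27513277,  0.99874164, -0.45035505]), 'ft_torque': array([-0.06116367, -0.01081644,  0.00286168]), 'grasp_force': 0.0, 'finger_gap': 1.0016349265790672}
```

View pics/scene0.png

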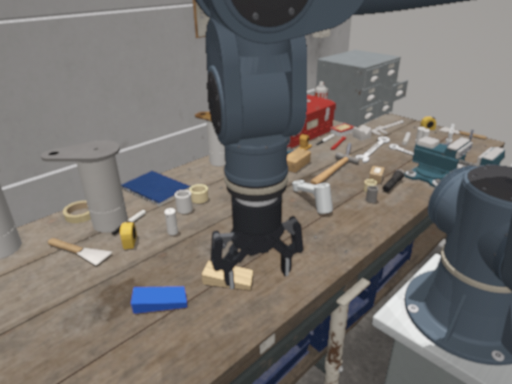

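View pics/top0.png

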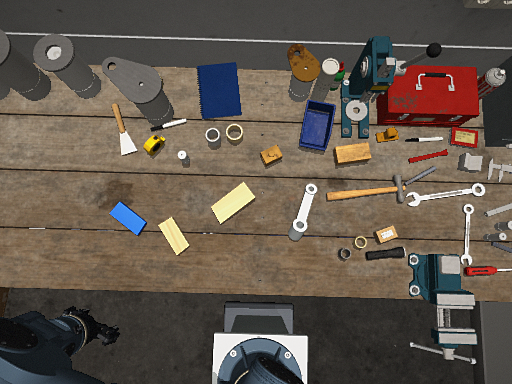

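The small offcut could be the pale piece at (173,236) or the blue one at (127,217), and blue is excluded. The wider pale piece at (233,202) is the large offcut. The lever has its hub at (297,230) and its eye at (311,188). The arm hides the large offcut in the scene view, so I'll move it aside. I'll start with a few rows to check the yaw sign.

```bash
python3 -m inch '[{"y":-1,"x":0.2,"yaw":0.4},{"y":-1,"x":0.2,"yaw":0.4},{"y":-1,"x":0.2,"yaw":0.4}]'; python3 -c "
from bench import r
print(r.observe()['qpos'])"
```

```text
[ 1.10496781e+00  2.12899540e-01 -3.44143951e-02  1.32348607e+00
 -2.41091709e-05  1.57078954e+00]schema error: expected keys claw, x, y, z, yaw
```

```bash
python3 -m inch '[{"claw":1,"x":0.2,"y":-1,"z":0,"yaw":0.4},{"claw":1,"x":0.2,"y":-1,"z":0,"yaw":0.4},{"claw":1,"x":0.2,"y":-1,"z":0,"yaw":0.4}]'; python3 -c "
from bench import r
print(r.observe()['qpos'])"
```

```text
time: 1.25
tool_pos: [0.2424, 0.3557, 0.231]
ee_rot: [-0.56, -3.091, 0.001]
ft_force: [0.6, -0.0, 0.2]
finger_gap: 0.999
grasp_force: 0.0
[ 9.72627964e-01  7.05795586e-02 -2.02032093e-01  1.29852734e+00
 -6.89261319e-05  1.33104124e+00]
```

```bash
python3 -m inch '[{"claw":1,"x":0.3,"y":-1,"z":0,"yaw":0},{"claw":1,"x":0.3,"y":-1,"z":0,"yaw":0},{"claw":1,"x":0.3,"y":-1,"z":0,"yaw":0},{"claw":1,"x":0.3,"y":-1,"z":0,"yaw":0},{"claw":1,"x":0.3,"y":-1,"z":0,"yaw":0},{"claw":1,"x":0.3,"y":-1,"z":0,"yaw":0},{"claw":1,"x":0.3,"y":-1,"z":0,"yaw":0},{"claw":1,"x":0.2,"y":-1,"z":0,"yaw":0},{"claw":1,"x":0.2,"y":-1,"z":0,"yaw":0},{"claw":1,"x":0,"y":-1,"z":0,"yaw":0},{"claw":1,"x":0,"y":-1,"z":0,"yaw":0},{"claw":1,"x":0,"y":-1,"z":0,"yaw":0},{"claw":1,"x":0,"y":-1,"z":0,"yaw":0},{"claw":1,"x":0,"y":-1,"z":0,"yaw":0},{"claw":1,"x":0,"y":-1,"z":0,"yaw":0},{"claw":1,"x":0,"y":-1,"z":0,"yaw":0},{"claw":1,"x":0,"y":-1,"z":0,"yaw":0},{"claw":1,"x":0,"y":-1,"z":0,"yaw":0},{"claw":1,"x":0,"y":-1,"z":0,"yaw":0}]'
cat > h.py <<'E'
from bench import r
import cv2,numpy as np
def cam(n):
    c=r.get_calibration(n); f=192/np.tan(np.radians(c["fov_y"]/2))
    return f,c["cx"],c["cy"],np.array(c["world_from_camera"])
def ray(n,uv):
    f,cx,cy,T=cam(n); d=T[:3,:3]@[(uv[0]-cx)/f,(uv[1]-cy)/f,1]; return T[:3,3],d/np.linalg.norm(d)
def plane(n,uv,z):
    o,d=ray(n,uv); return o+d*(z-o[2])/d[2]
def tri(uv1,uv2,n1="scene",n2="top"):
    (a,u),(b,v)=ray(n1,uv1),ray(n2,uv2)
    s=np.linalg.lstsq(np.c_[u,-v],b-a,rcond=None)[0]
    p,q=a+u*s[0],b+v*s[1]; return (p+q)/2,np.linalg.norm(p-q)
def proj(n,P):
    f,cx,cy,T=cam(n); p=np.linalg.inv(T)@np.r_[P,1]; return np.array([f*p[0]/p[2]+cx,f*p[1]/p[2]+cy])
E
python3 - <<'E'
from h import *
for n in("scene","top"):
    im=r.snapshot(n); cv2.imwrite(f"pics/{n}1.png",im[:,:,::-1])
    for k in ["offcut_large","offcut_small","small_thick_end","lever","lever_eye","lever_grip"]:
        print(n,k,[(np.round(d["point"],3).tolist(),round(d["conf"],2)) for d in r.pinpoint(k,n)])
    for k in ["offcut_large","offcut_small"]:
        for d in r.regions_of(k,n):
            m=d["mask"].astype(np.uint8); c=cv2.minAreaRect(np.argwhere(m)[:,::-1].astype(np.float32)); print(n,k,round(d["conf"],2),m.sum(),np.round(cv2.boxPoints(c)).tolist())
a=cv2.imread("pics/top1.png")[170:270,100:330]; s=cv2.imread("pics/scene1.png")
cs=[proj("scene",p) for p in([0.6,.11,.02],[.474,.31,.02])]; print(cs)
x0,y0=np.min(cs,0).astype(int)-60; x1,y1=np.max(cs,0).astype(int)+60
x0=max(x0,0);y0=max(y0,0); b=s[y0:y1,x0:x1]; print(x0,y0,b.shape)
A=cv2.resize(a,None,fx=3,fy=3,interpolation=2); B=cv2.resize(b,None,fx=min(690/b.shape[1],300/b.shape[0]),fy=min(690/b.shape[1],300/b.shape[0]),interpolation=2)
C=np.zeros((A.shape[0]+B.shape[0],690,3),np.uint8); C[:A.shape[0]]=A; C[A.shape[0]:,:B.shape[1]]=B; cv2.imwrite("pics/crop1.png",C); print(C.shape)
E
```

```text
time: 2.83
tool_pos: [0.3172, -0.2149, 0.2315]
ee_rot: [0.565, 3.09, -0.0]
ft_force: [1.7, 1.0, 0.1]
finger_gap: 0.999
grasp_force: 0.0
scene offcut_large [([0.594, 0.115, -0.002], 0.93)]
scene offcut_small [([0.473, 0.31, -0.004], 0.72), ([0.531, 0.478, 0.0], 0.68)]
scene small_thick_end [([0.522, 0.347, 0.015], 0.83), ([0.566, 0.52, 0.02], 0.77), ([0.644, -0.165, 0.006], 0.71)]
scene lever []
scene lever_eye [([0.644, -0.164, 0.01], 0.56)]
scene lever_grip [([0.55, -0.132, 0.054], 0.88)]
scene offcut_large 0.83 930 [[235.0, 240.0], [243.0, 202.0], [267.0, 207.0], [259.0, 245.0]]
scene offcut_small 0.75 1288 [[131.0, 312.0], [131.0, 286.0], [186.0, 286.0], [186.0, 312.0]]
scene offcut_small 0.63 1117 [[199.0, 283.0], [203.0, 259.0], [253.0, 268.0], [249.0, 291.0]]
top offcut_large [([0.598, 0.108, 0.002], 0.81)]
top offcut_small [([0.529, 0.474, 0.003], 0.81), ([0.476, 0.311, 0.001], 0.76)]
top small_thick_end [([0.523, 0.352, 0.018], 0.76), ([0.567, 0.523, 0.012], 0.72), ([0.767, -0.014, -0.001], 0.24)]
top lever [([0.769, -0.017, -0.001], 0.71), ([0.494, -0.106, 0.005], 0.58), ([0.749, 0.289, -0.001], 0.5)]
top lever_eye [([0.498, -0.424, -0.002], 0.67), ([0.644, -0.162, 0.004], 0.63)]
top lever_grip [([0.559, -0.129, 0.056], 0.65)]
top offcut_large 0.71 803 [[209.0, 207.0], [243.0, 181.0], [255.0, 197.0], [221.0, 223.0]]
top offcut_small 0.71 636 [[157.0, 225.0], [172.0, 215.0], [191.0, 247.0], [176.0, 256.0]]
top offcut_small 0.66 593 [[109.0, 213.0], [120.0, 200.0], [148.0, 223.0], [137.0, 236.0]]
[array([250.79500653, 221.76249032]), array([227.76290498, 273.25497186])]
167 161 (172, 143, 3)
(600, 690, 3)
```

View pics/crop1.png

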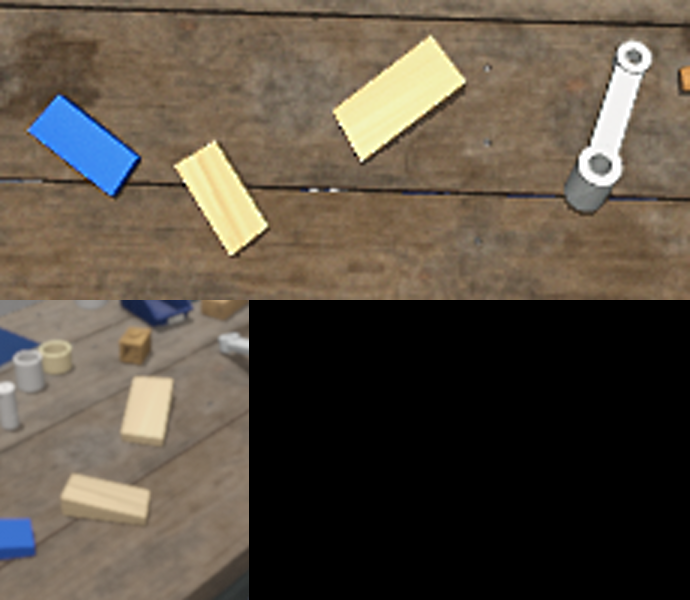

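The pale wedge in the crop at (173,236) full-frame is the small offcut, with its thick end up-left at about (165,220). The blue piece is the decoy. Next I'll fit wedge models in both views and triangulate the corner heights.

```bash
cat > fit.py <<'E'
from h import *
from scipy.optimize import minimize
def verts(p,L,W,t0,t1,z0=0):
    x,y,a=p; c,s=np.cos(a),np.sin(a); o=[]
    for sx,t in((-1,t0),(1,t1)):
        for sy in(-1,1):
            for z in(0,t): o.append([x+c*sx*L/2-s*sy*W/2,y+s*sx*L/2+c*sy*W/2,z])
    return np.array(o)
def ren(n,V,k=4):
    u=np.array([proj(n,v) for v in V]); h=cv2.convexHull(((u+.5)*k*16).astype(np.int32))
    m=np.zeros((384*k,512*k),np.uint8); cv2.fillConvexPoly(m,h,1,shift=4); return cv2.resize(m.astype(np.float32),(512,384),interpolation=cv2.INTER_AREA)
def seg(f,n,V):
    im=cv2.imread(f); m=ren(n,V)>.5; g=np.full(m.shape,cv2.GC_BGD,np.uint8)
    g[cv2.dilate(m.astype(np.uint8),np.ones((17,17)))>0]=cv2.GC_PR_BGD; g[m]=cv2.GC_PR_FGD
    g[cv2.erode(m.astype(np.uint8),np.ones((7,7)))>0]=cv2.GC_FGD
    cv2.grabCut(im,g,None,np.zeros((1,65)),np.zeros((1,65)),4,cv2.GC_INIT_WITH_MASK); return ((g==1)|(g==3)).astype(np.float32)
def fit(p0,dims,files):
    S={n:seg(f,n,verts(p0,*dims)) for n,f in files.items()}
    def c(q):
        V=verts([q[0]/50,q[1]/50,q[2]/5],*dims); return sum(1-np.minimum(ren(n,V),s).sum()/np.maximum(ren(n,V),s).sum() for n,s in S.items())
    q0=np.array([p0[0]*50,p0[1]*50,p0[2]*5])
    R=minimize(c,q0,method="Nelder-Mead",options=dict(initial_simplex=np.vstack([q0,q0+np.diag([.5,.5,.7])]),maxfev=150))
    return [R.x[0]/50,R.x[1]/50,R.x[2]/5],R.fun
E
python3 - <<'E'
from fit import *
F={"scene":"pics/scene1.png","top":"pics/top1.png"}
for nm,p,d in(("large",(.597,.112),(.15,.07,.018,.036)),("small",(.474,.31),(.12,.055,.0178,.0322))):
    for a in((-.92,2.22) if nm=="large" else (.6,-2.54)):
        q,c=fit([*p,a],d,F); print(nm,np.round(q,4),np.degrees(q[2]).round(1),"cost",round(c,4))
for s,t in(((266.2,205.7),(255,197.3)),((245.6,205.2),(244,182.3)),((237,237.3),(211,207.7)),((261.6,239),(220.7,223.3))):
    print(np.round(tri(s,t)[0],3),tri(s,t)[1].round(4))
E
```

```text
large [ 0.5985  0.1118 -0.8979] -51.4 cost 0.2165Traceback (most recent call last):
  File "<stdin>", line 5, in <module>
  File "fit.py", line 22, in fit
    R=minimize(c,q0,method="Nelder-Mead",options=dict(initial_simplex=np.vstack([q0,q0+np.diag([.5,.5,.7])]),maxfev=150))
    res = _minimize_neldermead(fun, x0, args, callback, bounds=bounds,
                               **options)
    fsim[k] = func(sim[k])
              ~~~~^^^^^^^^
    fx = function(np.copy(x), *(wrapper_args + args))
  File "fit.py", line 20, in c
    V=verts([q[0]/50,q[1]/50,q[2]/5],*dims); return sum(1-np.minimum(ren(n,V),s).sum()/np.maximum(ren(n,V),s).sum() for n,s in S.items())
                                                    ~~~^^^^^^^^^^^^^^^^^^^^^^^^^^^^^^^^^^^^^^^^^^^^^^^^^^^^^^^^^^^^^^^^^^^^^^^^^^^^^^^^^^
  File "fit.py", line 20, in <genexpr>
    V=verts([q[0]/50,q[1]/50,q[2]/5],*dims); return sum(1-np.minimum(ren(n,V),s).sum()/np.maximum(ren(n,V),s).sum() for n,s in S.items())
                                                                     ~~~^^^^^
  File "fit.py", line 10, in ren
    u=np.array([proj(n,v) for v in V]); h=cv2.convexHull(((u+.5)*k*16).astype(np.int32))
                ~~~~^^^^^
  File "h.py", line 15, in proj
    f,cx,cy,T=cam(n); p=np.linalg.inv(T)@np.r_[P,1]; return np.array([f*p[0]/p[2]+cx,f*p[1]/p[2]+cy])
              ~~~^^^
  File "h.py", line 4, in cam
    c=r.get_calibration(n); f=192/np.tan(np.radians(c["fov_y"]/2))
ValueError: time passes only in moves, steps and waits
```

```bash
sed -i 's/^def cam/import functools\n@functools.cache\ndef cam/' h.py
python3 - <<'E'
from fit import *
F={"scene":"pics/scene1.png","top":"pics/top1.png"}
for nm,p,d in(("large",(.597,.112),(.15,.07,.018,.036)),("small",(.474,.31),(.12,.055,.0178,.0322))):
    for a in((-.92,2.22) if nm=="large" else (.55,-2.59)):
        q,c=fit([*p,a],d,F); print(nm,np.round(q,4),np.degrees(q[2]).round(1),"cost",round(c,4))
for s,t in(((266.2,205.7),(255,197.3)),((245.6,205.2),(244,182.3)),((237,237.3),(211,207.7)),((261.6,239),(220.7,223.3))):
    print(np.round(tri(s,t)[0],3),tri(s,t)[1].round(4))
E
```

```text
large [ 0.5985  0.1118 -0.8979] -51.4 cost 0.2165
large [0.6004 0.1103 2.286 ] 131.0 cost 0.3243
small [0.4747 0.3111 0.5993] 34.3 cost 0.2051
small [ 0.4767  0.3124 -2.5154] -144.1 cost 0.2753
[0.613 0.032 0.037] 0.0019
[0.665 0.072 0.034] 0.0034
[0.575 0.188 0.016] 0.0006
[0.519 0.149 0.019] 0.0048
```

Both views agree. The large offcut is at (0.598,0.112) with its thick end toward -51.5° (corner heights measured 36 mm and 18 mm). The small one is at (0.475,0.311) with its thick end toward 34°.

```bash
python3 -m inch '[{"claw":1,"x":0.29,"y":0.97,"z":0,"yaw":0.61},{"claw":1,"x":0.29,"y":0.97,"z":0,"yaw":0.61},{"claw":1,"x":0.29,"y":0.97,"z":0,"yaw":0.61},{"claw":1,"x":0.29,"y":0.97,"z":0,"yaw":0.61},{"claw":1,"x":0.29,"y":0.97,"z":0,"yaw":0.61},{"claw":1,"x":0.29,"y":0.97,"z":0,"yaw":0.61},{"claw":1,"x":0.29,"y":0.97,"z":0,"yaw":0.61},{"claw":1,"x":0.29,"y":0.97,"z":0,"yaw":0.61},{"claw":1,"x":0.29,"y":0.97,"z":0,"yaw":0.61},{"claw":1,"x":0.29,"y":0.97,"z":0,"yaw":0.61},{"claw":1,"x":0.29,"y":0.97,"z":0,"yaw":0.61},{"claw":1,"x":0.29,"y":0.97,"z":0,"yaw":0.61},{"claw":1,"x":0.29,"y":0.97,"z":0,"yaw":0.61},{"claw":1,"x":0.29,"y":0.97,"z":0,"yaw":0.61},{"claw":1,"x":0.29,"y":0.97,"z":0,"yaw":0.61},{"claw":1,"x":0.29,"y":0.97,"z":0,"yaw":0.61},{"claw":1,"x":0.29,"y":0.97,"z":0,"yaw":0.61},{"claw":1,"x":0.29,"y":0.97,"z":0,"yaw":0.61}]'
python3 -m inch '[{"claw":1,"x":0,"y":0,"z":-1,"yaw":0},{"claw":1,"x":0,"y":0,"z":-1,"yaw":0},{"claw":1,"x":0,"y":0,"z":-1,"yaw":0},{"claw":1,"x":0,"y":0,"z":-1,"yaw":0},{"claw":1,"x":0,"y":0,"z":0,"yaw":0}]'
python3 - <<'E'
from h import *
s=r.observe(); R=cv2.Rodrigues(s["ee_rot"])[0]; print(np.degrees(np.arctan2(R[1,1],R[0,1])),np.round(s["tool_pos"],4))
E
```

```text
time: 5.23
tool_pos: [0.4743, 0.3121, 0.2311]
ee_rot: [0.928, -3.001, 0.0]
ft_force: [0.7, -0.3, 0.8]
finger_gap: 1.001
grasp_force: 0.0
time: 5.65
tool_pos: [0.4715, 0.3088, 0.106]
ee_rot: [0.922, -2.995, 0.003]
ft_force: [-0.6, -1.0, -1.5]
finger_gap: 0.994
grasp_force: 0.0
124.21200490837165 [0.4715 0.3088 0.106 ]
```

```bash
python3 -m inch '[{"claw":1,"x":0,"y":0,"z":-1,"yaw":0},{"claw":1,"x":0,"y":0,"z":-1,"yaw":0},{"claw":1,"x":0,"y":0,"z":-1,"yaw":0},{"claw":1,"x":0,"y":0,"z":-0.5,"yaw":0},{"claw":1,"x":0,"y":0,"z":0,"yaw":0},{"claw":1,"x":0,"y":0,"z":0,"yaw":0}]'
python3 -m inch '[{"claw":0,"x":0,"y":0,"z":0,"yaw":0},{"claw":0,"x":0,"y":0,"z":0,"yaw":0},{"claw":0,"x":0,"y":0,"z":0,"yaw":0},{"claw":0,"x":0,"y":0,"z":0,"yaw":0},{"claw":0,"x":0,"y":0,"z":0,"yaw":0},{"claw":0,"x":0,"y":0,"z":0,"yaw":0},{"claw":0,"x":0,"y":0,"z":0,"yaw":0},{"claw":0,"x":0,"y":0,"z":0,"yaw":0}]'
```

```text
time: 6.15
tool_pos: [0.4745, 0.3107, 0.0074]
ee_rot: [0.924, -3.003, 0.0]
ft_force: [-0.5, 1.2, 0.3]
finger_gap: 0.996
grasp_force: 0.0
time: 6.82
tool_pos: [0.4752, 0.3111, 0.0082]
ee_rot: [-0.923, 3.0, 0.001]
ft_force: [-2.4, -1.8, 13.7]
finger_gap: 0.626
grasp_force: 62.1
```

```bash
python3 -m inch '[{"claw":0,"x":0,"y":0,"z":0.5,"yaw":0},{"claw":0,"x":0,"y":0,"z":1,"yaw":0},{"claw":0,"x":0,"y":0,"z":1,"yaw":0},{"claw":0,"x":0,"y":0,"z":1,"yaw":0},{"claw":0,"x":0,"y":0,"z":1,"yaw":0},{"claw":0,"x":0,"y":0,"z":0,"yaw":0}]'
python3 -m inch '[{"claw":0,"x":0.206,"y":-0.332,"z":0,"yaw":0.943},{"claw":0,"x":0.206,"y":-0.332,"z":0,"yaw":0.943},{"claw":0,"x":0.206,"y":-0.332,"z":0,"yaw":0.943},{"claw":0,"x":0.206,"y":-0.332,"z":0,"yaw":0.943},{"claw":0,"x":0.206,"y":-0.332,"z":0,"yaw":0.943},{"claw":0,"x":0.206,"y":-0.332,"z":0,"yaw":0.943},{"claw":0,"x":0.206,"y":-0.332,"z":0,"yaw":0.943},{"claw":0,"x":0.206,"y":-0.332,"z":0,"yaw":0.943},{"claw":0,"x":0.206,"y":-0.332,"z":0,"yaw":0.943},{"claw":0,"x":0.206,"y":-0.332,"z":0,"yaw":0.943},{"claw":0,"x":0.206,"y":-0.332,"z":0,"yaw":0.943},{"claw":0,"x":0.206,"y":-0.332,"z":0,"yaw":0.943},{"claw":0,"x":0.206,"y":-0.332,"z":0,"yaw":0.943},{"claw":0,"x":0.206,"y":-0.332,"z":0,"yaw":0.943},{"claw":0,"x":0.206,"y":-0.332,"z":0,"yaw":0.943},{"claw":0,"x":0.206,"y":-0.332,"z":0,"yaw":0.943},{"claw":0,"x":0.206,"y":-0.332,"z":0,"yaw":0.943},{"claw":0,"x":0.206,"y":-0.332,"z":0,"yaw":0.943},{"claw":0,"x":0.206,"y":-0.332,"z":0,"yaw":0.943},{"claw":0,"x":0.206,"y":-0.332,"z":0,"yaw":0.943}]'
python3 - <<'E'
from h import *
s=r.observe(); R=cv2.Rodrigues(s["ee_rot"])[0]; print(np.degrees(np.arctan2(R[1,1],R[0,1]))%360,np.round(s["tool_pos"],4),s["finger_gap"])
a=r.snapshot("top")[150:270,160:320]; b=r.snapshot("scene")[130:290,160:360]
cv2.imwrite("pics/c2.png",np.hstack([cv2.resize(a,(400,300)),cv2.resize(b,(375,300))])[:,:,::-1])
E
```

```text
time: 7.32
tool_pos: [0.4765, 0.3121, 0.148]
ee_rot: [-0.922, 2.995, 0.004]
ft_force: [1.4, 0.2, -0.1]
finger_gap: 0.626
grasp_force: 64.8
time: 8.98
tool_pos: [0.5981, 0.1108, 0.1418]
ee_rot: [-2.832, 1.359, -0.001]
ft_force: [0.4, -0.2, -0.8]
finger_gap: 0.627
grasp_force: 64.7
218.7432739700031 [0.5981 0.1108 0.1418] 0.6274397879623829
```

View pics/c2.png

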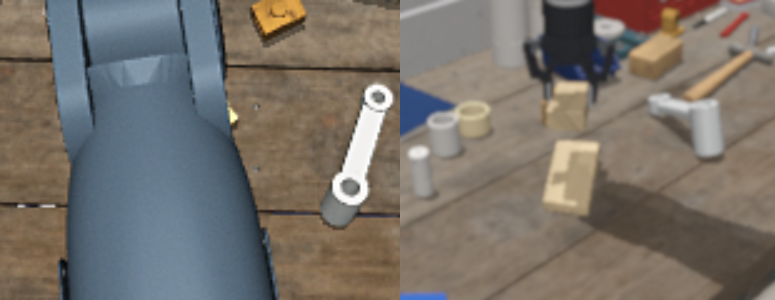

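The piece is held at scene-crop (568,105), centred over the large offcut with its thick end nearest the camera, above the large one's thin end. I'll lower it now.

```bash
python3 -m inch '[{"claw":0,"x":0,"y":0,"z":-0.8,"yaw":0},{"claw":0,"x":0,"y":0,"z":-0.8,"yaw":0},{"claw":0,"x":0,"y":0,"z":-0.8,"yaw":0},{"claw":0,"x":0,"y":0,"z":-0.6,"yaw":0},{"claw":0,"x":0,"y":0,"z":-0.2,"yaw":0},{"claw":0,"x":0,"y":0,"z":0,"yaw":0},{"claw":0,"x":0,"y":0,"z":0,"yaw":0}]'
python3 -m inch '[{"claw":0,"x":0,"y":0,"z":-0.1,"yaw":0},{"claw":0,"x":0,"y":0,"z":0,"yaw":0}]'
```

```text
time: 9.67
tool_pos: [0.598, 0.1117, 0.0462]
ee_rot: [-2.829, 1.366, -0.001]
ft_force: [-0.6, 0.4, -0.5]
finger_gap: 0.624
grasp_force: 64.8
time: 9.83
tool_pos: [0.5984, 0.1115, 0.0432]
ee_rot: [-2.829, 1.365, -0.002]
ft_force: [-0.3, 0.5, -1.8]
finger_gap: 0.629
grasp_force: 64.8
```

```bash
python3 -m inch '[{"claw":0,"x":0,"y":0,"z":-0.1,"yaw":0},{"claw":0,"x":0,"y":0,"z":-0.1,"yaw":0},{"claw":0,"x":0,"y":0,"z":0,"yaw":0}]'
```

```text
time: 10.08
tool_pos: [0.5981, 0.1121, 0.037]
ee_rot: [-2.828, 1.363, -0.001]
ft_force: [-4.4, 5.4, 8.7]
finger_gap: 0.63
grasp_force: 66.5
```

Contact is made, so I'll release a little and retreat.

```bash
python3 -m inch '[{"claw":0.7,"x":0,"y":0,"z":0,"yaw":0},{"claw":0.8,"x":0,"y":0,"z":0,"yaw":0},{"claw":0.9,"x":0,"y":0,"z":0,"yaw":0},{"claw":1,"x":0,"y":0,"z":0,"yaw":0},{"claw":1,"x":0,"y":0,"z":0,"yaw":0},{"claw":1,"x":0,"y":0,"z":0,"yaw":0},{"claw":1,"x":0,"y":0,"z":0.5,"yaw":0},{"claw":1,"x":0,"y":0,"z":1,"yaw":0},{"claw":1,"x":0,"y":0,"z":1,"yaw":0},{"claw":1,"x":0,"y":0,"z":1,"yaw":0},{"claw":1,"x":0,"y":0,"z":1,"yaw":0},{"claw":1,"x":0,"y":0,"z":1,"yaw":0}]'
python3 - <<'E'
from h import *
for k in ("lever_eye","lever_grip","lever"): 
  for n in("scene","top"):
    im=r.snapshot(n); cv2.imwrite(f"pics/{n}3.png",im[:,:,::-1])
    print(n,k,[(np.round(d["point"],3).tolist(),round(d["conf"],2)) for d in r.pinpoint(k,n)])
a=cv2.imread("pics/top3.png")[150:270,180:340]; b=cv2.imread("pics/scene3.png")[130:290,160:360]
cv2.imwrite("pics/c3.png",np.hstack([cv2.resize(a,(400,300)),cv2.resize(b,(375,300))]))
E
```

```text
time: 11.08
tool_pos: [0.5975, 0.1112, 0.2029]
ee_rot: [-2.83, 1.365, -0.0]
ft_force: [0.7, 0.7, -0.3]
finger_gap: 0.999
grasp_force: 0.0
scene lever_eye [([0.643, -0.165, 0.007], 0.62)]
top lever_eye [([0.643, -0.163, 0.003], 0.97)]
scene lever_grip [([0.552, -0.13, 0.056], 0.68)]
top lever_grip [([0.554, -0.13, 0.052], 0.75)]
scene lever [([0.496, -0.109, 0.006], 0.95)]
top lever [([0.494, -0.111, 0.008], 0.88), ([0.551, -0.127, 0.055], 0.47)]
```

View pics/c3.png

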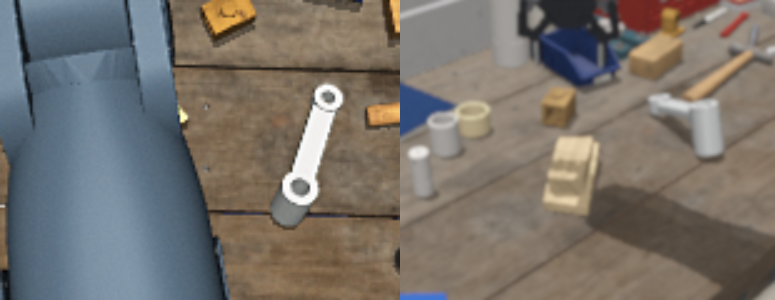

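The small offcut (scene-crop ~(573,160)) is seated on the large one with its thick end over the thin end. The lever measures: hub at (0.495,-0.110), eye at (0.643,-0.164), heading -20°, grip point at (0.555,-0.131,0.054). The geometry of a 20° tip predicts the same grip height and eye reach.

```bash
python3 -m inch '[{"claw":1,"x":-0.072,"y":-0.404,"z":0,"yaw":-0.993},{"claw":1,"x":-0.072,"y":-0.404,"z":0,"yaw":-0.993},{"claw":1,"x":-0.072,"y":-0.404,"z":0,"yaw":-0.993},{"claw":1,"x":-0.072,"y":-0.404,"z":0,"yaw":-0.993},{"claw":1,"x":-0.072,"y":-0.404,"z":0,"yaw":-0.993},{"claw":1,"x":-0.072,"y":-0.404,"z":0,"yaw":-0.993},{"claw":1,"x":-0.072,"y":-0.404,"z":0,"yaw":-0.993},{"claw":1,"x":-0.072,"y":-0.404,"z":0,"yaw":-0.993},{"claw":1,"x":-0.072,"y":-0.404,"z":0,"yaw":-0.993},{"claw":1,"x":-0.072,"y":-0.404,"z":0,"yaw":-0.993},{"claw":1,"x":-0.072,"y":-0.404,"z":0,"yaw":-0.993},{"claw":1,"x":-0.072,"y":-0.404,"z":0,"yaw":-0.993},{"claw":1,"x":-0.072,"y":-0.404,"z":0,"yaw":-0.993},{"claw":1,"x":-0.072,"y":-0.404,"z":0,"yaw":-0.993},{"claw":1,"x":-0.072,"y":-0.404,"z":0,"yaw":-0.993},{"claw":1,"x":-0.072,"y":-0.404,"z":0,"yaw":-0.993},{"claw":1,"x":-0.072,"y":-0.404,"z":0,"yaw":-0.993},{"claw":1,"x":-0.072,"y":-0.404,"z":0,"yaw":-0.993},{"claw":1,"x":-0.072,"y":-0.404,"z":0,"yaw":-0.993},{"claw":1,"x":-0.072,"y":-0.404,"z":0,"yaw":-0.993}]'
python3 -m inch '[{"claw":1,"x":0,"y":0,"z":-0.3,"yaw":-0.993},{"claw":1,"x":0,"y":0,"z":-0.3,"yaw":-0.993},{"claw":1,"x":0,"y":0,"z":-0.3,"yaw":-0.993},{"claw":1,"x":0,"y":0,"z":-0.3,"yaw":-0.993},{"claw":1,"x":0,"y":0,"z":-0.3,"yaw":-0.993},{"claw":1,"x":0,"y":0,"z":-0.3,"yaw":-0.993},{"claw":1,"x":0,"y":0,"z":-0.3,"yaw":-0.993},{"claw":1,"x":0,"y":0,"z":-0.3,"yaw":-0.993},{"claw":1,"x":0,"y":0,"z":-0.3,"yaw":-0.993},{"claw":1,"x":0,"y":0,"z":-0.3,"yaw":-0.993},{"claw":1,"x":0,"y":0,"z":0,"yaw":0},{"claw":1,"x":0,"y":0,"z":0,"yaw":0}]'
python3 - <<'E'
from fit import *
s=r.observe(); R=cv2.Rodrigues(s["ee_rot"])[0]; print(np.degrees(np.arctan2(R[1,1],R[0,1]))%360,np.round(s["tool_pos"],4))
for n in("scene","top"):
    cv2.imwrite(f"pics/{n}4.png",r.snapshot(n)[:,:,::-1])
    for k in("offcut_large","offcut_small","small_thick_end"):
        print(n,k,[(np.round(d["point"],3).tolist(),round(d["conf"],2)) for d in r.pinpoint(k,n)])
E
```

```text
time: 13.35
tool_pos: [0.5543, -0.1317, 0.2011]
ee_rot: [0.786, -3.042, -0.0]
ft_force: [0.7, 0.3, 0.9]
finger_gap: 1.001
grasp_force: 0.0
time: 14.35
tool_pos: [0.5542, -0.131, 0.1111]
ee_rot: [-0.553, -3.092, -0.0]
ft_force: [0.8, 0.1, 0.6]
finger_gap: 0.997
grasp_force: 0.0
69.71574758326337 [ 0.5542 -0.131   0.1111]
scene offcut_large []
scene offcut_small [([0.601, 0.111, 0.024], 0.69), ([0.528, 0.48, 0.001], 0.65)]
scene small_thick_end [([0.564, 0.52, 0.018], 0.91), ([0.562, 0.159, 0.037], 0.78)]
top offcut_large [([0.598, 0.112, 0.001], 0.65)]
top offcut_small [([0.6, 0.11, 0.03], 0.98), ([0.528, 0.475, -0.0], 0.93)]
top small_thick_end [([0.563, 0.16, 0.037], 0.96), ([0.564, 0.523, 0.016], 0.79)]
```

The pack is confirmed with the small offcut at (0.600,0.111), z about 27 mm, and its thick end over the thin end. Next I'll grasp the lever.

```bash
python3 -m inch '[{"claw":1,"x":0,"y":0,"z":-1,"yaw":0},{"claw":1,"x":0,"y":0,"z":-1,"yaw":0},{"claw":1,"x":0,"y":0,"z":-0.5,"yaw":0},{"claw":1,"x":0,"y":0,"z":0,"yaw":0},{"claw":1,"x":0,"y":0,"z":0,"yaw":0}]'
python3 -m inch '[{"claw":0,"x":0,"y":0,"z":0,"yaw":0},{"claw":0,"x":0,"y":0,"z":0,"yaw":0},{"claw":0,"x":0,"y":0,"z":0,"yaw":0},{"claw":0,"x":0,"y":0,"z":0,"yaw":0},{"claw":0,"x":0,"y":0,"z":0,"yaw":0},{"claw":0,"x":0,"y":0,"z":0,"yaw":0},{"claw":0,"x":0,"y":0,"z":0,"yaw":0},{"claw":0,"x":0,"y":0,"z":0,"yaw":0},{"claw":0,"x":0,"y":0,"z":0,"yaw":0},{"claw":0,"x":0,"y":0,"z":0,"yaw":0}]'
```

```text
time: 15.17
tool_pos: [0.5542, -0.131, 0.0363]
ee_rot: [-0.557, -3.091, -0.0]
ft_force: [1.0, -0.6, -0.2]
finger_gap: 0.999
grasp_force: 0.0
time: 16.0
tool_pos: [0.5551, -0.1312, 0.0372]
ee_rot: [0.557, 3.09, -0.0]
ft_force: [-1.3, 0.5, 7.6]
finger_gap: 0.386
grasp_force: 58.4
```

Gripped at 33 mm. I'll lift and carry it over.

```bash
python3 -m inch '[{"claw":0,"x":0,"y":0,"z":0.3,"yaw":0},{"claw":0,"x":0,"y":0,"z":0.6,"yaw":0},{"claw":0,"x":0,"y":0,"z":0.8,"yaw":0},{"claw":0,"x":0,"y":0,"z":0.8,"yaw":0},{"claw":0,"x":0,"y":0,"z":0.8,"yaw":0},{"claw":0,"x":0,"y":0,"z":0.5,"yaw":0},{"claw":0,"x":0,"y":0,"z":0.2,"yaw":0},{"claw":0,"x":0,"y":0,"z":0,"yaw":0}]'
python3 -m inch '[{"claw":0,"x":-0.11,"y":0.58,"z":0,"yaw":0},{"claw":0,"x":-0.11,"y":0.58,"z":0,"yaw":0},{"claw":0,"x":-0.11,"y":0.58,"z":0,"yaw":0},{"claw":0,"x":-0.11,"y":0.58,"z":0,"yaw":0},{"claw":0,"x":-0.11,"y":0.58,"z":0,"yaw":0},{"claw":0,"x":-0.11,"y":0.58,"z":0,"yaw":0},{"claw":0,"x":-0.11,"y":0.58,"z":0,"yaw":0},{"claw":0,"x":-0.11,"y":0.58,"z":0,"yaw":0},{"claw":0,"x":-0.11,"y":0.58,"z":0,"yaw":0},{"claw":0,"x":-0.11,"y":0.58,"z":0,"yaw":0},{"claw":0,"x":-0.11,"y":0.58,"z":0,"yaw":0},{"claw":0,"x":-0.11,"y":0.58,"z":0,"yaw":0},{"claw":0,"x":-0.11,"y":0.58,"z":0,"yaw":0},{"claw":0,"x":-0.11,"y":0.58,"z":0,"yaw":0},{"claw":0,"x":-0.11,"y":0.58,"z":0,"yaw":0},{"claw":0,"x":-0.11,"y":0.58,"z":0,"yaw":0},{"claw":0,"x":0,"y":0,"z":0,"yaw":0},{"claw":0,"x":0,"y":0,"z":0,"yaw":0}]'
python3 - <<'E'
from h import *
for n in("scene","top"):
    cv2.imwrite(f"pics/{n}5.png",r.snapshot(n)[:,:,::-1])
    for k in("lever","lever_eye","lever_grip"):
        print(n,k,[(np.round(d["point"],3).tolist(),round(d["conf"],2)) for d in r.pinpoint(k,n)])
cv2.imwrite("pics/c5.png",cv2.resize(cv2.imread("pics/scene5.png")[100:300,130:380],None,fx=2.5,fy=2.5))
E
```

```text
time: 16.67
tool_pos: [0.555, -0.1312, 0.1576]
ee_rot: [0.557, 3.09, -0.0]
ft_force: [0.1, 0.1, -8.1]
finger_gap: 0.387
grasp_force: 61.1
time: 18.17
tool_pos: [0.5008, 0.1477, 0.155]
ee_rot: [-0.555, -3.09, 0.002]
ft_force: [0.5, 0.1, -7.7]
finger_gap: 0.387
grasp_force: 61.4
scene lever [([0.441, 0.17, 0.125], 0.84)]
scene lever_eye [([0.59, 0.115, 0.124], 0.56)]
scene lever_grip [([0.498, 0.15, 0.174], 0.86)]
top lever []
top lever_eye [([0.592, 0.114, 0.124], 0.56)]
top lever_grip [([0.498, -0.426, -0.003], 0.46)]
```

View pics/c5.png

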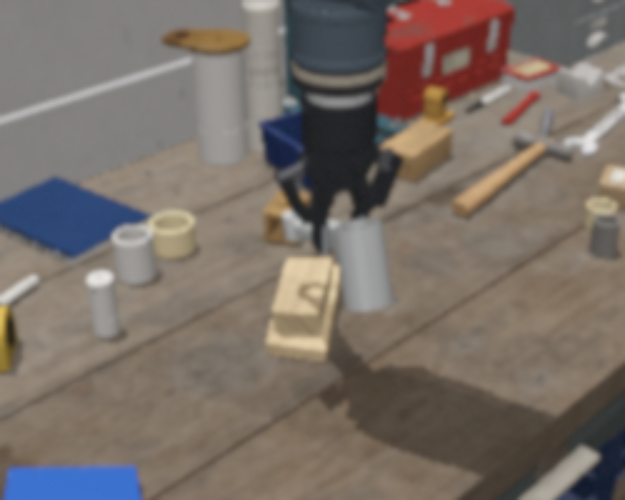

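The lever is held at its original tilt of about 20°, with its eye at (0.591,0.115,0.124) and the pad above the pack. Levelling will bring the eye to about (0.601,0.111). I'll lower it so that contact with the pack swings the lever level in the pads.

```bash
python3 -m inch '[{"claw":0,"x":0,"y":0,"z":-0.6,"yaw":0},{"claw":0,"x":0,"y":0,"z":-0.7,"yaw":0},{"claw":0,"x":0,"y":0,"z":-0.5,"yaw":0},{"claw":0,"x":0,"y":0,"z":-0.3,"yaw":0},{"claw":0,"x":0,"y":0,"z":-0.2,"yaw":0},{"claw":0,"x":0,"y":0,"z":-0.1,"yaw":0},{"claw":0,"x":0,"y":0,"z":0,"yaw":0}]'
python3 -m inch '[{"claw":0,"x":0,"y":0,"z":-0.1,"yaw":0},{"claw":0,"x":0,"y":0,"z":-0.1,"yaw":0},{"claw":0,"x":0,"y":0,"z":-0.1,"yaw":0},{"claw":0,"x":0,"y":0,"z":-0.1,"yaw":0},{"claw":0,"x":0,"y":0,"z":0,"yaw":0}]'
```

```text
time: 19.15
tool_pos: [0.5022, 0.1473, 0.0846]
ee_rot: [0.557, 3.091, 0.0]
ft_force: [-0.4, -0.1, -3.7]
finger_gap: 0.385
grasp_force: 60.1
time: 19.57
tool_pos: [0.5018, 0.1473, 0.0719]
ee_rot: [-0.557, -3.092, 0.0]
ft_force: [-0.1, 0.6, -2.9]
finger_gap: 0.39
grasp_force: 60.0
```

```bash
python3 -m inch '[{"claw":0,"x":0,"y":0,"z":-0.1,"yaw":0},{"claw":0,"x":0,"y":0,"z":-0.1,"yaw":0},{"claw":0,"x":0,"y":0,"z":-0.1,"yaw":0},{"claw":0,"x":0,"y":0,"z":-0.1,"yaw":0},{"claw":0,"x":0,"y":0,"z":-0.1,"yaw":0},{"claw":0,"x":0,"y":0,"z":-0.1,"yaw":0},{"claw":0,"x":0,"y":0,"z":0,"yaw":0}]'
python3 - <<'E'
from h import *
for n in("scene","top"):
    cv2.imwrite(f"pics/{n}6.png",r.snapshot(n)[:,:,::-1])
    for k in("lever","lever_eye","offcut_small"):
        print(n,k,[(np.round(d["point"],3).tolist(),round(d["conf"],2)) for d in r.pinpoint(k,n)])
cv2.imwrite("pics/c6.png",cv2.resize(cv2.imread("pics/scene6.png")[150:300,160:360],None,fx=3,fy=3))
E
```

```text
time: 20.15
tool_pos: [0.5016, 0.1472, 0.0537]
ee_rot: [-0.557, -3.091, 0.001]
ft_force: [-0.9, 1.1, -2.8]
finger_gap: 0.389
grasp_force: 59.9
scene lever [([0.459, 0.164, 0.005], 0.68)]
scene lever_eye [([0.601, 0.108, 0.055], 0.69)]
scene offcut_small [([0.598, 0.109, 0.022], 0.77)]
top lever []
top lever_eye [([0.604, 0.109, 0.051], 0.69)]
top offcut_small [([0.602, 0.11, 0.028], 0.75), ([0.531, 0.476, 0.002], 0.6)]
```

View pics/c6.png

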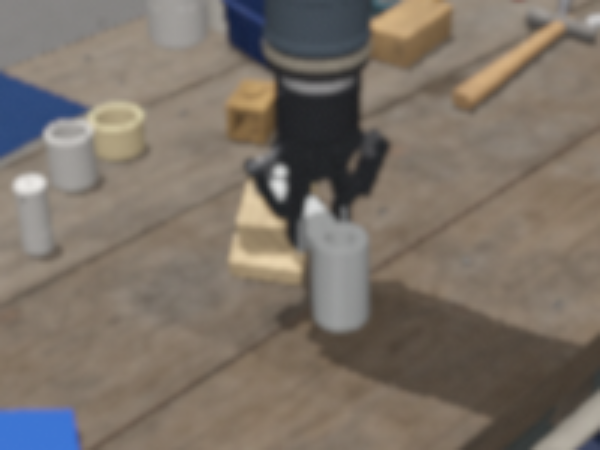

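The lever is nearly level: hub at about 5 mm, and the eye on the pack at (0.602,0.109).

```bash
python3 -m inch '[{"claw":0,"x":0,"y":0,"z":-0.1,"yaw":0},{"claw":0,"x":0,"y":0,"z":-0.05,"yaw":0},{"claw":0,"x":0,"y":0,"z":0,"yaw":0}]'
```

```text
time: 20.8
tool_pos: [0.5017, 0.1473, 0.0495]
ee_rot: [-0.557, -3.092, 0.0]
ft_force: [-1.9, 1.2, -2.7]
finger_gap: 0.387
grasp_force: 59.9
```

```bash
python3 -m inch '[{"claw":0,"x":0,"y":0,"z":-0.06,"yaw":0},{"claw":0,"x":0,"y":0,"z":-0.04,"yaw":0},{"claw":0,"x":0,"y":0,"z":0,"yaw":0}]'
```

```text
time: 21.05
tool_pos: [0.5019, 0.1473, 0.049]
ee_rot: [0.557, 3.09, 0.001]
ft_force: [-19.9, -4.3, 43.0]
finger_gap: 0.385
grasp_force: 65.7
```

The hub is on the bench. I'll take off the preload, release and retreat straight up.

```bash
python3 -m inch '[{"claw":0,"x":0,"y":0,"z":0.08,"yaw":0},{"claw":0.45,"x":0,"y":0,"z":0,"yaw":0},{"claw":0.6,"x":0,"y":0,"z":0,"yaw":0},{"claw":0.8,"x":0,"y":0,"z":0,"yaw":0},{"claw":1,"x":0,"y":0,"z":0,"yaw":0},{"claw":1,"x":0,"y":0,"z":0,"yaw":0},{"claw":1,"x":0,"y":0,"z":0,"yaw":0},{"claw":1,"x":0,"y":0,"z":0.3,"yaw":0},{"claw":1,"x":0,"y":0,"z":0.8,"yaw":0},{"claw":1,"x":0,"y":0,"z":1,"yaw":0},{"claw":1,"x":0,"y":0,"z":1,"yaw":0},{"claw":1,"x":0,"y":0,"z":1,"yaw":0},{"claw":1,"x":0,"y":0,"z":1,"yaw":0},{"claw":1,"x":0,"y":0,"z":0,"yaw":0}]'
python3 - <<'E'
from h import *
for n in("scene","top"):
    cv2.imwrite(f"pics/{n}7.png",r.snapshot(n)[:,:,::-1])
    for k in("lever","lever_eye","offcut_small","offcut_large","small_thick_end"):
        print(n,k,[(np.round(d["point"],3).tolist(),round(d["conf"],2)) for d in r.pinpoint(k,n)])
cv2.imwrite("pics/c7.png",cv2.resize(cv2.imread("pics/scene7.png")[150:300,160:360],None,fx=3,fy=3))
E
```

```text
time: 22.22
tool_pos: [0.5038, 0.1479, 0.2084]
ee_rot: [0.556, 3.085, 0.006]
ft_force: [0.9, -0.2, 1.0]
finger_gap: 0.998
grasp_force: 0.0
scene lever [([0.464, 0.165, -0.001], 0.92), ([0.595, 0.111, -0.004], 0.38)]
scene lever_eye [([0.6, 0.107, 0.056], 0.6), ([0.593, 0.115, -0.001], 0.16)]
scene offcut_small [([0.527, 0.478, 0.001], 0.77)]
scene offcut_large [([0.596, 0.116, -0.001], 0.52)]
scene small_thick_end [([0.56, 0.16, 0.035], 0.72), ([0.598, 0.108, 0.023], 0.68), ([0.564, 0.522, 0.018], 0.62)]
top lever [([0.597, 0.113, 0.002], 0.53)]
top lever_eye [([0.603, 0.107, 0.05], 0.63)]
top offcut_small [([0.53, 0.472, 0.001], 0.83), ([0.602, 0.113, 0.029], 0.63)]
top offcut_large [([0.597, 0.112, 0.003], 0.61)]
top small_thick_end [([0.566, 0.525, 0.014], 0.75), ([0.596, 0.114, 0.001], 0.31), ([0.766, -0.016, -0.003], 0.28)]
```

View pics/c7.png

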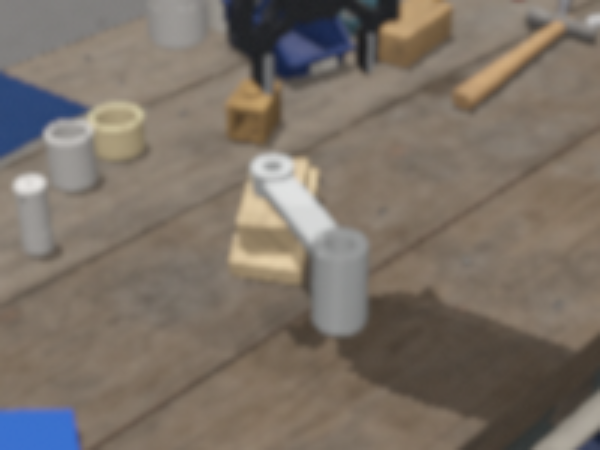

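The hub stands flat on the bench, the eye pad rests on the pack within about 6 mm of centre, the gripper is clear, and the bystanders haven't moved. I'll hand it in.

```bash
python3 -c "
from bench import r
print(r.finish_job())"
```

```text
the job is handed in; nothing more can be done
None
```

The job is handed in at about 22 s of the 51 s allowed. The small offcut sits reversed on the large one, and the lever stands released with its hub on the bench and its eye within about 6 mm of the pack's centre. The pin, sleeve and carton were never approached, and the hand-in returned no verdict.

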